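# Find the packed cake box by its weight and ring it up

## Robot

A 6-joint arm with a two-finger parallel gripper is mounted at the origin on the work surface. World frame = base frame: x ahead of the robot, y to its left, z up, the work surface at z = 0. Lengths are in m, angles in rad, forces in N, time in s.
With the tool pointing down it reaches from about 0.3 to 0.825 m from the base axis. Payload 5.4 kg.
Tool frame: the origin (TCP) lies midway between the tips of the shut fingers; the grasp point (between the pads) lies 19 mm behind it; z points along the fingers, y is the line along which they close (so a half turn about z gives the same grasp; the last joint's range is limited). The gripper opens to 92 mm and grips with 3 to 60 N. Pads are 20 mm wide; open, the fingers measure 128 mm over their backs; the gripper's body (75 mm by 189 mm) begins 69 mm behind the grasp point.
Start: joints at [1.01, 0.158, 1.597, -0, 1.386, -0.21], TCP at [0.198, 0.54, 0.215] pointing down, gripper open.
Joint ranges: [-2.91, 2.91], [-0.94, 2.29], [0.18, 2.7], [-1.29, 4.43], [0.17, 2.64], [-3, 3]. Speed limits (rad/s): [2.57, 2.57, 3.14, 3.14, 3.14, 3.14].

## Interface

Orientations are given as a unit quaternion [x, y, z, w].
In Python, from plant import ctrl gives the robot as it stands.
- The arm moves only by the tool send_rows, never from a script. Its argument "targets" is a list of rows, each an object of numbers: "dx", "dy", "dz": the shift along the tool's x, y, z in cm; "wx", "wy", "wz": the turn, a rotation vector about the tool's x, y, z in rad. In form: [{"dx": .., "dy": .., "dz": .., "wx": .., "wy": .., "wz": ..}, ...]. A call has 1 to 5 rows; each row shifts and turns the commanded pose from where the row before left it, along the tool's axes as they then stand; what a row does not reach is not made up. A row lasts 1/8 s, in which the tool goes at most 62.5 mm and 10.7 degrees, less where a joint would pass 70% of its speed; a pose out of reach is approached as far as the arm can. A call is refused whole if a number of a shift passes 6.25 or a number of a turn 0.188, either way. A call with a gripper value outside its range is refused whole. "grip" is the closure, from -1 (fully open) to 1 (shut), set as the call begins (left out, the last holds). The fingers move at their own pace and stop on an object; "newtons" is the grip in N (left out, the last holds). Time passes only in rows, so rows that do not move let the fingers close. It gives the time, the measured TCP pose, the force, the opening and the grip force at its end, in the units of the state.
- ctrl.get_obs(): the state, without advancing time (a new reading comes with each control period).
- ctrl.camera(name): name is "scene" or "top" or "wrist"; returns the picture (420x560x3 uint8, red, green, blue); there is no depth.
- ctrl.camera_model(name): a dict with "fx", "fy", "cx", "cy" (pixels), "k1" (the pictures are not rectified: a ray, as slopes to the right and down, at radius r is drawn at 1 + k1 r^2 times it, then the intrinsics apply), "extrinsics" (4x4, takes a point from camera to world coordinates); the wrist camera has in their place "tool_from_camera" (4x4, takes a point from camera to tool coordinates, whose origin is the TCP and whose axes are the flange's). Camera axes: x right, y down, z forward; pixel columns grow to the right and rows downward; lengths in m; the calibration is good to about 2 mm. A picture is of the moment at which its call begins: read the wrist's pose just before it. camera_model takes no time and is no camera call.
- ctrl.finish_job(): hands the job in; it is judged then, once.
The state is a dict: "clock": time; "joint_pos": joint angles; "qd": joint speeds; "tau": joint torques, N m; "tool_pos": TCP position; "orientation": TCP orientation; "ft_force": force on the tool from outside, world axes, zero at the start; "moment": the same for the moment, N m; "opening": finger opening in m; "gripper_force": force on a finger pad.
Only numpy, scipy, OpenCV 4.12 (cv2) and the standard library are available. Lean on these libraries where they do the work, as an engineer would, in place of code of your own. Each camera call takes 0.05 s, during which the arm holds its last target. There are 200 camera calls.

## Task

Three identical closed gable boxes stand on the bakery counter and only one has the cake in it: find it by the feel of its weight, and set that one down gently in the middle of the collection tray. Then pick up the hand scanner, aim it squarely at the barcode label of that box from about 8 cm away and hold it steady for a second, and lay the scanner back on its pad. Keep every box upright, drop none, leave the two empty ones standing on the counter clear of the tray, and leave the other things on the counter alone.

Things in the scene. Friction and masses are not known exactly. Their poses are not given: they have to be found in the camera images.
- box_a: closed kraft gable box, one of three alike: 96 mm deep (x), 104 wide (y), walls 80 high, roof to a ridge at 118 mm, on it an upright handle flap 8 mm thick (x), 80 long (y), top at 156 mm. Origin: centre of underside; z up; -x is the label's face, turned to the robot within 0.4 rad. Empty it weighs 0.09-0.13 kg, with the cake 0.43-0.62 kg; one of the three, any, has the cake
- box_b: closed kraft gable box, one of three alike: 96 mm deep (x), 104 wide (y), walls 80 high, roof to a ridge at 118 mm, on it an upright handle flap 8 mm thick (x), 80 long (y), top at 156 mm. Origin: centre of underside; z up; -x is the label's face, turned to the robot within 0.4 rad. Empty it weighs 0.09-0.13 kg, with the cake 0.43-0.62 kg; one of the three, any, has the cake
- box_c: closed kraft gable box, one of three alike: 96 mm deep (x), 104 wide (y), walls 80 high, roof to a ridge at 118 mm, on it an upright handle flap 8 mm thick (x), 80 long (y), top at 156 mm. Origin: centre of underside; z up; -x is the label's face, turned to the robot within 0.4 rad. Empty it weighs 0.09-0.13 kg, with the cake 0.43-0.62 kg; one of the three, any, has the cake
- box_a_label (a point): centre of the barcode (50 x 26 mm) on the white label of box_a, on its upright front (-x) panel 46 mm above the underside; the label, 62 mm wide, runs on up over the edge onto the front roof panel, where it shows from above. Axes as the box's, so the barcode looks along -x
- box_b_label (a point): centre of the barcode (50 x 26 mm) on the white label of box_b, on its upright front (-x) panel 46 mm above the underside; the label, 62 mm wide, runs on up over the edge onto the front roof panel, where it shows from above. Axes as the box's, so the barcode looks along -x
- box_c_label (a point): centre of the barcode (50 x 26 mm) on the white label of box_c, on its upright front (-x) panel 46 mm above the underside; the label, 62 mm wide, runs on up over the edge onto the front roof panel, where it shows from above. Axes as the box's, so the barcode looks along -x
- box_a_handle (a point): middle of the handle flap of box_a, 142 mm above its underside (14 mm under the flap's top edge, 24 mm over the ridge); axes as the box's
- box_b_handle (a point): middle of the handle flap of box_b, 142 mm above its underside (14 mm under the flap's top edge, 24 mm over the ridge); axes as the box's
- box_c_handle (a point): middle of the handle flap of box_c, 142 mm above its underside (14 mm under the flap's top edge, 24 mm over the ridge); axes as the box's
- tray: fixed oak collection tray, 230 x 230 mm, with a wire rack inside it: rack surface 12 mm above the counter and 210 x 210 mm, low rim 10 mm thick and 20 mm high. Origin: centre of the underside, on the counter; z up
- scanner: cordless bar-shaped hand scanner, 0.16 kg, lying on its pad; grey handle 36 mm wide (y), 30 high, from x = -77 to +30 mm; black head 58 wide, 36 high, from x = 30 to 80 mm. Flat underside. Origin: on the underside, under the centre of mass (grip the handle here, across y); +x is where it looks, z up. Always on, reads by itself, no key to press
- scanner_window (a point): centre of the dark window in the scanner's front end, 80 mm ahead of its origin and 18 mm above its underside; x is the beam direction. It reads a label 40 to 130 mm straight ahead of the window
- pad: fixed black rubber rest of the scanner, 160 x 80 x 4 mm. Origin: centre of the underside, on the counter
- croissant: croissant in a white open paper boat, 90 x 130 x 60 mm. Bystander: leave it alone. Origin: centre of the underside.
- card_terminal: black card payment terminal, 160 x 75 x 39 mm. Bystander: leave it alone. Origin: centre of the underside.
- loaf: bread loaf on a light wood board, 130 x 170 x 82 mm. Bystander: leave it alone. Origin: centre of the underside.
Mind the look-alikes: they are no part of the job. Several things look just like the pad: the one meant starts farthest from the robot's base.

How it is judged:
By the outcome, as a careful person would: the job done as asked, in the order asked, and still so for the second after the job is handed in, with the robot touching nothing.
It also fails if it takes over 72 s, if anything falls off the work surface, if the arm or the gripper's body presses on something with over 40 N, if the wrist force passes 120 N, or if a joint passes its speed limit or range.

## Working session

There is one attempt and no reset: what is moved stays moved. The work goes in short steps, Python scripts to look and compute and a tool call to move; the robot and the scene stay as the last step left them, time stands still between calls to the robot, and variables do not carry over. Pictures are saved under pics/ and viewed, at most 10 in all, crops included, and the job is handed in when it is done.

Besides the shell and the picture viewer there is one more tool, called after "Emit:" as name([rows], argument=value, ...), one row to a line, values as JSON. send_rows: Moves the arm, as the interface text tells. Its arguments: {"type":"object","properties":{"targets":{"type":"array"},"grip":{"type":"number"},"newtons":{"type":"number"}},"required":["targets"]}

```bash
ls; mkdir -p pics; python3 - <<'E'
from plant import ctrl
import cv2
for n in("top","scene"):
    cv2.imwrite(f"pics/{n}0.png",ctrl.camera(n)[:,:,::-1])
    print(n,ctrl.camera_model(n))
print(ctrl.camera_model("wrist"))
print(ctrl.get_obs())
E
```

```text
pics
top {'fx': 519.4528638653161, 'fy': 519.4528638653161, 'cx': 276.22305506522224, 'cy': 211.02752785385275, 'k1': -0.14325462050589718, 'extrinsics': array([[ 0.04277178, -0.97264813,  0.22831161,  0.20070014],
       [-0.99907412, -0.04269964,  0.00525793,  0.10345111],
       [ 0.00463471, -0.22832511, -0.97357391,  1.44495716],
       [ 0.        ,  0.        ,  0.        ,  1.        ]])}
scene {'fx': 463.22144475997914, 'fy': 463.22144475997914, 'cx': 282.79415627571404, 'cy': 202.80663453227757, 'k1': -0.08450684535011244, 'extrinsics': array([[ 0.02681676,  0.71082723, -0.70285525,  1.38718294],
       [ 0.99961612, -0.02396568,  0.01390188,  0.08059972],
       [-0.00696257, -0.70295824, -0.71119704,  1.00602667],
       [ 0.        ,  0.        ,  0.        ,  1.        ]])}
{'fx': 304.90422935383094, 'fy': 304.90422935383094, 'cx': 277.6305571810204, 'cy': 205.53870933348074, 'k1': -0.014744575740448086, 'tool_from_camera': array([[-7.24251946e-04, -9.55299440e-01, -2.95639064e-01,
         8.40195140e-02],
       [ 9.99999392e-01, -4.45974016e-04, -1.00870560e-03,
    
[... 179 characters left out ...]
000000e+00]])}
{'clock': 0.1, 'joint_pos': array([ 1.00989166e+00,  1.58976119e-01,  1.59809157e+00, -2.27985912e-05,
        1.38624226e+00, -2.10111633e-01]), 'qd': array([-0.00029674,  0.00068555, -0.00255496, -0.00084644, -0.00234948,
        0.00094945]), 'tau': array([ 5.80428023e-04, -3.86500561e+01, -3.22961104e+01,  7.04365061e-02,
        3.39195470e-02, -5.25638626e-06]), 'tool_pos': array([0.19731496, 0.53947302, 0.21373035]), 'orientation': array([ 1.74496453e-01,  9.84657428e-01, -7.99842774e-04, -3.12495859e-04]), 'ft_force': array([-0.178558 ,  0.8610663,  0.0016344]), 'moment': array([0.00495688, 0.02877819, 0.04151711]), 'gripper_force': 0.0, 'opening': 0.09188181702920802}
```

View pics/top0.png

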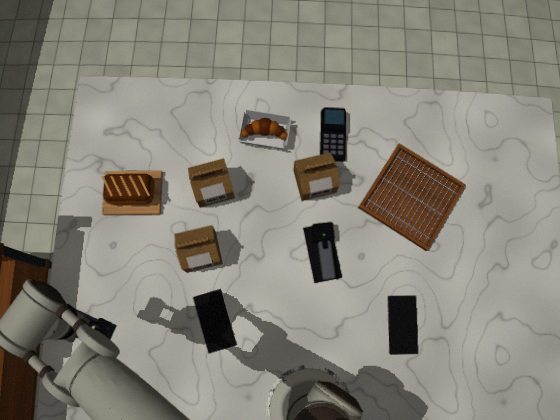

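View pics/scene0.png

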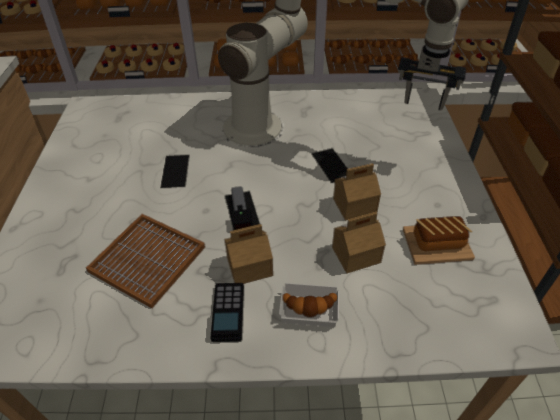

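Top view: boxes at about (212,185), (199,250) and (317,177); tray (412,197); scanner on the far pad (322,252), head up (+x). The decoy pads are at (215,320) and (403,324). The scene view shows the same things from the front.

```bash
cat > h.py <<'E'
import numpy as np, cv2
from plant import ctrl
from scipy.spatial.transform import Rotation as R
def model(n,obs=None):
    m=ctrl.camera_model(n)
    if n=="wrist":
        T=np.eye(4);T[:3,:3]=R.from_quat(obs["orientation"]).as_matrix();T[:3,3]=obs["tool_pos"]
        m["extrinsics"]=T@m["tool_from_camera"]
    return m
def ray(m,uv):
    d=np.array([(uv[0]-m["cx"])/m["fx"],(uv[1]-m["cy"])/m["fy"]]);s=d.copy()
    for _ in range(20): s=d/(1+m["k1"]*(s@s))
    E=m["extrinsics"];v=E[:3,:3]@np.r_[s,1];return E[:3,3],v/np.linalg.norm(v)
def plane(m,uv,z):
    o,v=ray(m,uv);return o+v*(z-o[2])/v[2]
def proj(m,p):
    E=m["extrinsics"];c=E[:3,:3].T@(np.asarray(p)-E[:3,3]);s=c[:2]/c[2];s=s*(1+m["k1"]*(s@s))
    return np.array([s[0]*m["fx"]+m["cx"],s[1]*m["fy"]+m["cy"]])
def two(m1,a,m2,b):
    o1,v1=ray(m1,a);o2,v2=ray(m2,b)
    t=np.linalg.lstsq(np.c_[v1,-v2],o2-o1,rcond=None)[0]
    p,q=o1+t[0]*v1,o2+t[1]*v2;return (p+q)/2,np.linalg.norm(p-q)
E
python3 - <<'E'
from h import *
t=cv2.imread("pics/top0.png");s=cv2.imread("pics/scene0.png")
hsv=cv2.cvtColor(t,cv2.COLOR_BGR2HSV)
m=model("top")
for p in [(212,185),(199,250),(317,177)]: print(hsv[p[1],p[0]],plane(m,p,.1)[:2])
a=cv2.resize(t[135:290,165:345],None,fx=4.4,fy=4.4,interpolation=cv2.INTER_CUBIC)[:600]
b=cv2.resize(s[155:290,215:395],None,fx=4.4,fy=4.4,interpolation=cv2.INTER_CUBIC)
a=cv2.resize(t[145:280,165:345],None,fx=4.4,fy=4.4,interpolation=cv2.INTER_CUBIC)
cv2.imwrite("pics/ta.png",a);cv2.imwrite("pics/sa.png",b)
E
```

```text
[ 15  53 124] [0.58052978 0.28680881]
[ 16 155  92] [0.40236297 0.30850941]
[ 16 146  94] [0.61543808 0.00451826]
```

View pics/ta.png

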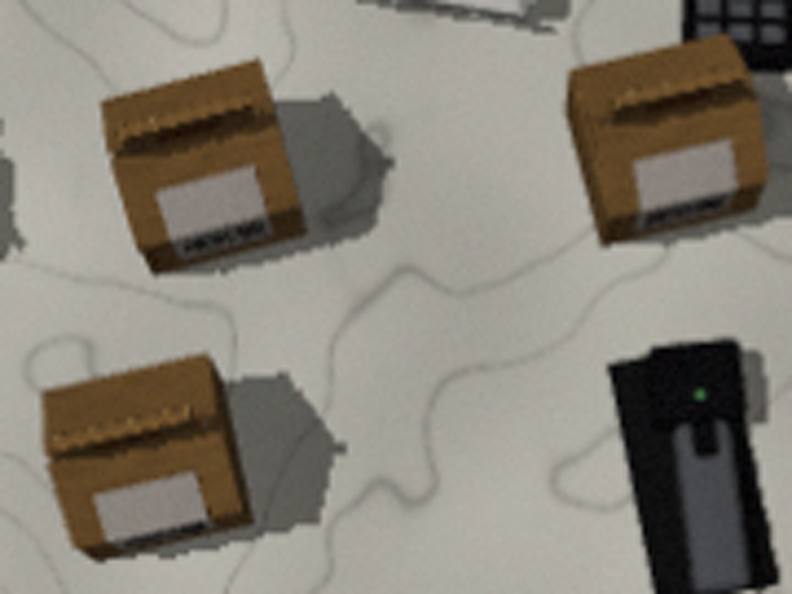

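View pics/sa.png

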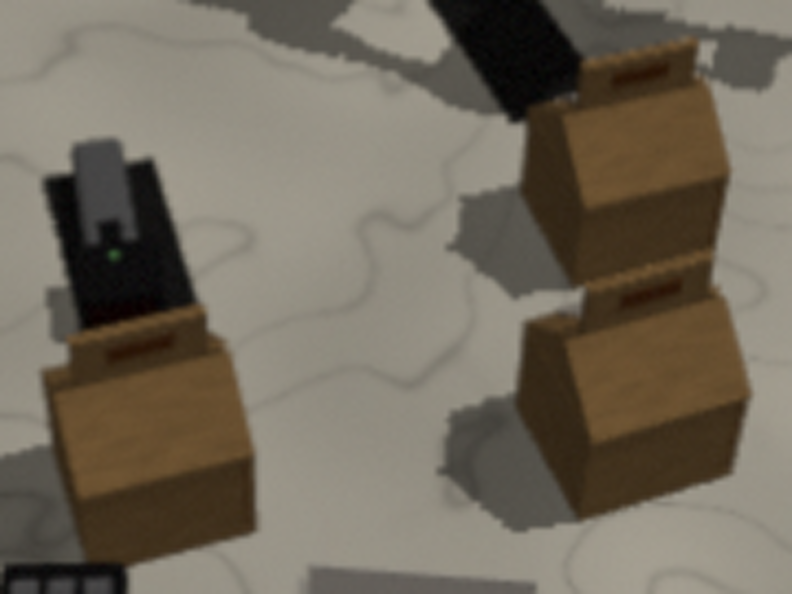

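The crops show the flap top edges. Top crop: box1 (118,138)-(255,103), box2 (615,107)-(745,77), box3 (55,443)-(192,410). Scene crop: box2 at left, box3 upper right, box1 lower right. I'll triangulate the flap ends.

```bash
cat > meas.py <<'E'
from h import *
T,S=model("top"),model("scene")
ct=lambda p:((np.array(p)+.5)/4.4-.5)+[165,145]
cs=lambda p:((np.array(p)+.5)/4.4-.5)+[215,155]
B={1:([(118,138),(255,103)],[(712,252),(590,290)]),2:([(615,107),(745,77)],[(203,310),(70,342)]),3:([(55,443),(192,410)],[(695,42),(585,62)])}
for k,(a,b) in B.items():
    P=[two(T,ct(x),S,cs(y)) for x,y in zip(a,b)]
    Q=[plane(T,ct(x),.156) for x in a];W=[plane(S,cs(x),.156) for x in b]
    for n,P2 in (("2v",[p[0] for p in P]),("top",Q),("sc",W)):
        d=P2[0]-P2[1];print(k,n,np.round((P2[0]+P2[1])/2,4),"len",round(np.linalg.norm(d),4),"yaw",round(np.arctan2(-d[0],d[1]),3),[round(p[1],4) for p in P] if n=="2v" else "")
t=cv2.imread("pics/top0.png");g=cv2.cvtColor(t,cv2.COLOR_BGR2HSV)
# dark pads incl scanner
m=(g[...,2]<60).astype(np.uint8)
for c in cv2.findContours(m,0,2)[0]:
    if cv2.contourArea(c)>400:
        r=cv2.minAreaRect(c);bp=[plane(T,p,.004)[:2] for p in cv2.boxPoints(r)]
        print("dark",np.round(r[0]),np.round(np.mean(bp,0),4),np.round(np.linalg.norm(np.diff(bp,axis=0),axis=1)[:2],3),np.round(bp,3).tolist())
# tray
m=((g[...,1]>120)&(g[...,0]<20)).astype(np.uint8);m[:,:350]=0;m=cv2.morphologyEx(m,cv2.MORPH_CLOSE,np.ones((15,15)))
c=max(cv2.findContours(m,0,2)[0],key=cv2.contourArea);r=cv2.minAreaRect(c);bp=np.array([plane(T,p,.02)[:2] for p in cv2.boxPoints(r)])
print("tray",bp.mean(0),np.linalg.norm(np.diff(bp,axis=0),axis=1),np.arctan2(*(bp[1]-bp[0])[::-1]))
s=cv2.imread("pics/scene0.png");g=cv2.cvtColor(s,cv2.COLOR_BGR2HSV)
m=((g[...,1]>120)&(g[...,0]<20)).astype(np.uint8);m[:,220:]=0;m[:200]=0;m[320:]=0;m[:,:80]=0;m=cv2.morphologyEx(m,cv2.MORPH_CLOSE,np.ones((15,15)))
c=max(cv2.findContours(m,0,2)[0],key=cv2.contourArea)
q=cv2.approxPolyDP(c,12,True)[:,0];bp=np.array([plane(S,p,.02)[:2] for p in q]);print("traysc",q.tolist(),bp.mean(0))
c=two(T,np.mean([r[0]],0),S,q.mean(0));print("tray h",c)
E
python3 meas.py
```

```text
1 2v [0.5998 0.2959 0.1546] len 0.081 yaw 0.325 [np.float64(0.0009), np.float64(0.0046)]
1 top [0.5993 0.2948 0.156 ] len 0.0835 yaw 0.304 
1 sc [0.601  0.2965 0.156 ] len 0.079 yaw 0.35 
2 2v [0.6306 0.0036 0.1532] len 0.0784 yaw 0.285 [np.float64(0.0012), np.float64(0.0021)]
2 top [0.6298 0.0036 0.156 ] len 0.08 yaw 0.283 
2 sc [0.6331 0.0041 0.156 ] len 0.0765 yaw 0.284 
3 2v [0.4142 0.3171 0.1587] len 0.0794 yaw 0.285 [np.float64(0.0022), np.float64(0.0017)]
3 top [0.4147 0.3176 0.156 ] len 0.0808 yaw 0.286 
3 sc [0.4111 0.3176 0.156 ] len 0.0751 yaw 0.23 
dark [318. 400.] [ 0.0241 -0.0216] [0.17 0.1 ] [[0.071, 0.065], [0.077, -0.105], [-0.023, -0.108], [-0.029, 0.061]]
dark [403. 324.] [ 0.2336 -0.2508] [0.081 0.158] [[0.31, -0.208], [0.315, -0.289], [0.157, -0.293], [0.153, -0.214]]
dark [214. 321.] [0.2233 0.2681] [0.082 0.16 ] [[0.285, 0.334], [0.312, 0.256], [0.161, 0.203], [0.135, 0.279]]
dark [ 94. 331.] [0.1775 0.6123] [0.561 0.479] [[0.407, 0.916], [0.435, 0.356], [-0.042, 0.322], [-0.09, 0.855]]
dark [323. 251.] [ 0.4287 -0.0245] [0.085 0.164] [[0.499, 0.034], [0.518, -0.049], [0.358, -0.082], [0.34, -0.001]]
dark [332. 134.] [ 0.7804 -0.0457] [0.076 0.169] [[0.863, -0.007], [0.867, -0.082], [0.698, -0.084], [0.694, -0.01]]
tray [ 0.59609482 -0.27834997] [0.23596697 0.23611792 0.23406079] -0.5320235973274939
traysc [[141, 215], [87, 270], [151, 307], [203, 243]] [ 0.60562553 -0.27744708]
tray h (array([ 0.59883238, -0.28234808,  0.00224557]), np.float64(0.0013278241815802175))
```

```bash
cat >> h.py <<'E'
def yaw_of(q): # heading of tool y in world
    y=R.from_quat(q).as_matrix()[:,1];return np.arctan2(y[1],y[0])
def plan(wps,start=None):
    """wps: (x,y,z,yaw,rows); yaw = heading of tool y, tool down. Prints rows in tool axes."""
    o=ctrl.get_obs();p=np.array(o["tool_pos"]);M=R.from_quat(o["orientation"])
    print("at",np.round(p,4),"yaw",round(yaw_of(o["orientation"]),3),"t",o["clock"])
    for x,y,z,w,n in wps:
        ys=np.array([np.cos(w),np.sin(w),0]);zs=np.array([0,0,-1.]);G=R.from_matrix(np.c_[np.cross(ys,zs),ys,zs])
        rv=(M.inv()*G).as_rotvec();p0=p.copy();g=np.array([x,y,z])
        for i in range(n):
            d=M.inv().apply((g-p0)/n)*100
            print("{"+",".join(f'"{k}":{v:.2f}' if a else f'"{k}":{v:.3f}' for k,v,a in zip(["dx","dy","dz","wx","wy","wz"],[*d,*rv/n],[1,1,1,0,0,0]))+"}")
            M=M*R.from_rotvec(rv/n)
        p=g;M=G;print("--",np.round(p,3),round(w,3))
E
python3 - <<'E'
from h import *
o=ctrl.get_obs();print(np.round(R.from_quat(o["orientation"]).as_matrix(),3))
plan([(.414,.317,.2,.285,8),(.414,.317,.125,.285,2)])
E
```

```text
[[-0.939  0.344 -0.001]
 [ 0.344  0.939 -0.001]
 [ 0.    -0.002 -1.   ]]
at [0.1973 0.5395 0.2137] yaw 1.22 t 0.1
{"dx":-3.50,"dy":-1.68,"dz":0.17,"wx":-0.000,"wy":0.000,"wz":0.117}
{"dx":-3.67,"dy":-1.26,"dz":0.17,"wx":-0.000,"wy":0.000,"wz":0.117}
{"dx":-3.79,"dy":-0.82,"dz":0.17,"wx":-0.000,"wy":0.000,"wz":0.117}
{"dx":-3.86,"dy":-0.38,"dz":0.17,"wx":-0.000,"wy":0.000,"wz":0.117}
{"dx":-3.88,"dy":0.08,"dz":0.17,"wx":-0.000,"wy":0.000,"wz":0.117}
{"dx":-3.85,"dy":0.53,"dz":0.17,"wx":-0.000,"wy":0.000,"wz":0.117}
{"dx":-3.76,"dy":0.97,"dz":0.17,"wx":-0.000,"wy":0.000,"wz":0.117}
{"dx":-3.62,"dy":1.41,"dz":0.17,"wx":-0.000,"wy":0.000,"wz":0.117}
-- [0.414 0.317 0.2  ] 0.285
{"dx":0.00,"dy":0.00,"dz":3.75,"wx":0.000,"wy":0.000,"wz":0.000}
{"dx":0.00,"dy":0.00,"dz":3.75,"wx":0.000,"wy":0.000,"wz":0.000}
-- [0.414 0.317 0.125] 0.285
```

Emit:
send_rows([
  {"dx": -3.5, "dy": -1.7, "dz": 0.15, "wz": 0.117},
  {"dx": -3.7, "dy": -1.3, "dz": 0.15, "wz": 0.117},
  {"dx": -3.8, "dy": -0.8, "dz": 0.15, "wz": 0.117},
  {"dx": -3.9, "dy": -0.4, "dz": 0.15, "wz": 0.117},
  {"dx": -3.9, "dy": 0.1, "dz": 0.15, "wz": 0.117},
], grip=-1, newtons=25)

```text
invalid input at $.targets[0]: expected keys dx, dy, dz, wx, wy, wz
```

Emit:
send_rows([
  {"dx": -3.8, "dy": 0.5, "dz": 0.15, "wz": 0.117},
  {"dx": -3.8, "dy": 1.0, "dz": 0.15, "wz": 0.117},
  {"dx": -3.6, "dy": 1.4, "dz": 0.15, "wz": 0.117},
  {},
  {},
])

```text
invalid input at $.targets[0]: expected keys dx, dy, dz, wx, wy, wz
```

```bash
python3 - <<'E'
from h import *
o=ctrl.get_obs();cv2.imwrite("pics/w1.png",ctrl.camera("wrist")[:,:,::-1]);print(o["ft_force"],o["joint_pos"])
plan([(.414,.317,.125,.285,3)])
m=model("wrist",o)
print(proj(m,(.414,.317,.156)))
E
```

```text
[-0.178558   0.8610663  0.0016344] [ 1.00989166e+00  1.58976119e-01  1.59809157e+00 -2.27985912e-05
  1.38624226e+00 -2.10111633e-01]
at [0.1973 0.5395 0.2139] yaw 1.22 t 0.15
{"dx":-9.33,"dy":-4.48,"dz":2.97,"wx":-0.000,"wy":0.000,"wz":0.312}
{"dx":-10.26,"dy":-1.40,"dz":2.96,"wx":-0.000,"wy":0.000,"wz":0.312}
{"dx":-10.19,"dy":1.81,"dz":2.96,"wx":-0.000,"wy":0.000,"wz":0.312}
-- [0.414 0.317 0.125] 0.285
[153.65656165 464.17007418]
```

View pics/w1.png

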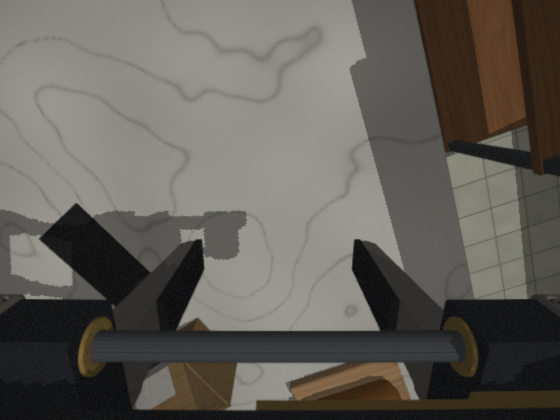

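The moves were refused because every key is needed in each row. The wrist view still shows the start pose, with a box peeking in at (190,380) and a decoy pad at (100,250). Resending with full keys.

Emit:
send_rows([
  {"dx": -3.5, "dy": -1.7, "dz": 0.15, "wx": 0, "wy": 0, "wz": 0.117},
  {"dx": -3.7, "dy": -1.3, "dz": 0.15, "wx": 0, "wy": 0, "wz": 0.117},
  {"dx": -3.8, "dy": -0.8, "dz": 0.15, "wx": 0, "wy": 0, "wz": 0.117},
  {"dx": -3.9, "dy": -0.4, "dz": 0.15, "wx": 0, "wy": 0, "wz": 0.117},
  {"dx": -3.9, "dy": 0.1, "dz": 0.15, "wx": 0, "wy": 0, "wz": 0.117},
], grip=-1, newtons=25)

```text
clock: 0.78
tool_pos: [0.3342, 0.3989, 0.2068]
orientation: [0.453, 0.892, -0.0, -0.0]
ft_force: [0.2, -0.1, -0.4]
opening: 0.0921
gripper_force: 0.0
```

Emit:
send_rows([
  {"dx": -3.8, "dy": 0.5, "dz": 0.15, "wx": 0, "wy": 0, "wz": 0.117},
  {"dx": -3.8, "dy": 1.0, "dz": 0.15, "wx": 0, "wy": 0, "wz": 0.117},
  {"dx": -3.6, "dy": 1.4, "dz": 0.15, "wx": 0, "wy": 0, "wz": 0.117},
  {"dx": 0, "dy": 0, "dz": 0, "wx": 0, "wy": 0, "wz": 0},
  {"dx": 0, "dy": 0, "dz": 0, "wx": 0, "wy": 0, "wz": 0},
])

```text
clock: 1.4
tool_pos: [0.4142, 0.3169, 0.2024]
orientation: [0.6, 0.8, -0.0, -0.0]
ft_force: [-0.9, -0.2, -0.3]
opening: 0.0917
gripper_force: 0.0
```

```bash
python3 - <<'E'
from h import *
o=ctrl.get_obs();print(o["ft_force"],o["joint_pos"])
plan([(.414,.317,.125,.285,3)])
E
```

```text
[-0.93345188 -0.24559274 -0.34759408] [4.20833895e-01 2.92722220e-02 1.75998668e+00 4.64976554e-04
 1.35301196e+00 1.35867769e-01]
at [0.4142 0.3169 0.2024] yaw 0.285 t 1.4
{"dx":0.00,"dy":-0.00,"dz":2.58,"wx":-0.000,"wy":-0.000,"wz":-0.000}
{"dx":0.00,"dy":-0.00,"dz":2.58,"wx":-0.000,"wy":-0.000,"wz":-0.000}
{"dx":0.00,"dy":-0.00,"dz":2.58,"wx":-0.000,"wy":-0.000,"wz":-0.000}
-- [0.414 0.317 0.125] 0.285
```

Emit:
send_rows([
  {"dx": 0, "dy": 0, "dz": 2.6, "wx": 0, "wy": 0, "wz": 0},
  {"dx": 0, "dy": 0, "dz": 2.6, "wx": 0, "wy": 0, "wz": 0},
  {"dx": 0, "dy": 0, "dz": 2.5, "wx": 0, "wy": 0, "wz": 0},
  {"dx": 0, "dy": 0, "dz": 0, "wx": 0, "wy": 0, "wz": 0},
])

```text
clock: 1.9
tool_pos: [0.4122, 0.3168, 0.1237]
orientation: [0.599, 0.801, -0.002, -0.001]
ft_force: [-0.7, 0.4, 0.3]
opening: 0.0918
gripper_force: 0.0
```

Emit:
send_rows([
  {"dx": 0, "dy": 0, "dz": 0, "wx": 0, "wy": 0, "wz": 0},
  {"dx": 0, "dy": 0, "dz": 0, "wx": 0, "wy": 0, "wz": 0},
  {"dx": 0, "dy": 0, "dz": 0, "wx": 0, "wy": 0, "wz": 0},
  {"dx": 0, "dy": 0, "dz": 0, "wx": 0, "wy": 0, "wz": 0},
  {"dx": 0, "dy": 0, "dz": 0, "wx": 0, "wy": 0, "wz": 0},
], grip=1, newtons=25)

```text
clock: 2.52
tool_pos: [0.4147, 0.3166, 0.1257]
orientation: [0.6, 0.8, 0.0, 0.0]
ft_force: [-0.5, 0.2, -1.0]
opening: 0.0441
gripper_force: 0.0
```

Emit:
send_rows([
  {"dx": 0, "dy": 0, "dz": 0, "wx": 0, "wy": 0, "wz": 0},
  {"dx": 0, "dy": 0, "dz": 0, "wx": 0, "wy": 0, "wz": 0},
  {"dx": 0, "dy": 0, "dz": 0, "wx": 0, "wy": 0, "wz": 0},
  {"dx": 0, "dy": 0, "dz": 0, "wx": 0, "wy": 0, "wz": 0},
  {"dx": 0, "dy": 0, "dz": 0, "wx": 0, "wy": 0, "wz": 0},
])

```text
clock: 3.15
tool_pos: [0.4141, 0.3164, 0.1252]
orientation: [0.6, 0.8, -0.001, -0.0]
ft_force: [-1.4, -1.3, -0.6]
opening: 0.0082
gripper_force: 25.0
```

Emit:
send_rows([
  {"dx": 0, "dy": 0, "dz": -0.5, "wx": 0, "wy": 0, "wz": 0},
  {"dx": 0, "dy": 0, "dz": -0.5, "wx": 0, "wy": 0, "wz": 0},
  {"dx": 0, "dy": 0, "dz": -0.5, "wx": 0, "wy": 0, "wz": 0},
  {"dx": 0, "dy": 0, "dz": 0, "wx": 0, "wy": 0, "wz": 0},
  {"dx": 0, "dy": 0, "dz": 0, "wx": 0, "wy": 0, "wz": 0},
])

```text
clock: 3.78
tool_pos: [0.4146, 0.3166, 0.1405]
orientation: [0.6, 0.8, -0.0, -0.0]
ft_force: [0.3, 0.4, -5.3]
opening: 0.0076
gripper_force: 25.0
```

Emit:
send_rows([
  {"dx": 0, "dy": 0, "dz": 0, "wx": 0, "wy": 0, "wz": 0},
  {"dx": 0, "dy": 0, "dz": 0, "wx": 0, "wy": 0, "wz": 0},
])

```text
clock: 4.03
tool_pos: [0.4146, 0.3166, 0.1405]
orientation: [0.6, 0.8, -0.0, -0.0]
ft_force: [0.2, -1.1, -5.6]
opening: 0.0081
gripper_force: 25.0
```

Box 3 weighs about 5.5 N, so it holds the cake. Next: carry it to the tray.

```bash
python3 - <<'E'
from h import *
plan([(.414,.317,.205,.285,3),(.45,0,.205,-.1,10),(.599,-.279,.205,-.53,10)])
E
```

```text
at [0.4146 0.3166 0.1405] yaw 0.284 t 4.025
{"dx":0.02,"dy":-0.01,"dz":-2.15,"wx":-0.000,"wy":0.000,"wz":-0.000}
{"dx":0.02,"dy":-0.01,"dz":-2.15,"wx":-0.000,"wy":0.000,"wz":-0.000}
{"dx":0.02,"dy":-0.01,"dz":-2.15,"wx":-0.000,"wy":0.000,"wz":-0.000}
-- [0.414 0.317 0.205] 0.285
{"dx":-3.14,"dy":-0.55,"dz":0.00,"wx":0.000,"wy":0.000,"wz":0.038}
{"dx":-3.16,"dy":-0.42,"dz":0.00,"wx":0.000,"wy":0.000,"wz":0.038}
{"dx":-3.18,"dy":-0.30,"dz":0.00,"wx":0.000,"wy":0.000,"wz":0.038}
{"dx":-3.19,"dy":-0.18,"dz":0.00,"wx":0.000,"wy":0.000,"wz":0.038}
{"dx":-3.19,"dy":-0.06,"dz":0.00,"wx":0.000,"wy":0.000,"wz":0.038}
{"dx":-3.19,"dy":0.07,"dz":0.00,"wx":0.000,"wy":0.000,"wz":0.038}
{"dx":-3.18,"dy":0.19,"dz":0.00,"wx":0.000,"wy":0.000,"wz":0.038}
{"dx":-3.18,"dy":0.31,"dz":0.00,"wx":0.000,"wy":0.000,"wz":0.038}
{"dx":-3.16,"dy":0.43,"dz":0.00,"wx":0.000,"wy":0.000,"wz":0.038}
{"dx":-3.14,"dy":0.55,"dz":0.00,"wx":0.000,"wy":0.000,"wz":0.038}
-- [0.45  0.    0.205] -0.1
{"dx":-2.63,"dy":1.76,"dz":0.00,"wx":0.000,"wy":0.000,"wz":0.043}
{"dx":-2.55,"dy":1.87,"dz":0.00,"wx":0.000,"wy":0.000,"wz":0.043}
{"dx":-2.47,"dy":1.98,"dz":0.00,"wx":0.000,"wy":0.000,"wz":0.043}
{"dx":-2.38,"dy":2.08,"dz":0.00,"wx":0.000,"wy":0.000,"wz":0.043}
{"dx":-2.29,"dy":2.18,"dz":0.00,"wx":0.000,"wy":0.000,"wz":0.043}
{"dx":-2.19,"dy":2.28,"dz":0.00,"wx":0.000,"wy":0.000,"wz":0.043}
{"dx":-2.09,"dy":2.37,"dz":0.00,"wx":0.000,"wy":0.000,"wz":0.043}
{"dx":-1.99,"dy":2.46,"dz":0.00,"wx":0.000,"wy":0.000,"wz":0.043}
{"dx":-1.88,"dy":2.54,"dz":0.00,"wx":0.000,"wy":0.000,"wz":0.043}
{"dx":-1.77,"dy":2.62,"dz":0.00,"wx":0.000,"wy":0.000,"wz":0.043}
-- [ 0.599 -0.279  0.205] -0.53
```

Emit:
send_rows([
  {"dx": 0, "dy": 0, "dz": -2.0, "wx": 0, "wy": 0, "wz": 0},
  {"dx": 0, "dy": 0, "dz": -2.5, "wx": 0, "wy": 0, "wz": 0},
  {"dx": -1.0, "dy": -0.2, "dz": -2.0, "wx": 0, "wy": 0, "wz": 0},
  {"dx": -2.1, "dy": -0.3, "dz": 0, "wx": 0, "wy": 0, "wz": 0.038},
  {"dx": -3.2, "dy": -0.4, "dz": 0, "wx": 0, "wy": 0, "wz": 0.038},
], newtons=40)

```text
clock: 4.65
tool_pos: [0.4225, 0.2533, 0.2059]
orientation: [0.63, 0.777, 0.0, 0.0]
ft_force: [0.6, -0.4, -6.4]
opening: 0.0079
gripper_force: 40.0
```

Emit:
send_rows([
  {"dx": -3.2, "dy": -0.3, "dz": 0, "wx": 0, "wy": 0, "wz": 0.038},
  {"dx": -3.2, "dy": -0.2, "dz": 0, "wx": 0, "wy": 0, "wz": 0.038},
  {"dx": -3.2, "dy": 0, "dz": 0, "wx": 0, "wy": 0, "wz": 0.038},
  {"dx": -3.2, "dy": 0, "dz": 0, "wx": 0, "wy": 0, "wz": 0.038},
  {"dx": -3.2, "dy": 0.2, "dz": 0, "wx": 0, "wy": 0, "wz": 0.038},
])

```text
clock: 5.28
tool_pos: [0.4405, 0.0932, 0.2056]
orientation: [0.701, 0.713, 0.0, 0.0]
ft_force: [0.8, 0.3, -4.9]
opening: 0.0076
gripper_force: 40.0
```

Emit:
send_rows([
  {"dx": -3.2, "dy": 0.3, "dz": 0, "wx": 0, "wy": 0, "wz": 0.038},
  {"dx": -3.2, "dy": 0.4, "dz": 0, "wx": 0, "wy": 0, "wz": 0.038},
  {"dx": -3.1, "dy": 0.6, "dz": 0, "wx": 0, "wy": 0, "wz": 0.038},
  {"dx": -2.6, "dy": 1.8, "dz": 0, "wx": 0, "wy": 0, "wz": 0.043},
  {"dx": -2.5, "dy": 1.9, "dz": 0, "wx": 0, "wy": 0, "wz": 0.043},
])

```text
clock: 5.9
tool_pos: [0.4828, -0.0571, 0.2056]
orientation: [0.769, 0.639, 0.0, 0.0]
ft_force: [-0.1, 0.8, -5.8]
opening: 0.0078
gripper_force: 40.0
```

```bash
python3 - <<'E'
from h import *
print(ctrl.get_obs()["ft_force"])
plan([(.599,-.279,.205,-.53,8)])
E
```

```text
[-0.14635829  0.8242598  -5.77364551]
at [ 0.4828 -0.0571  0.2056] yaw -0.184 t 5.9
{"dx":-2.46,"dy":1.94,"dz":0.01,"wx":0.000,"wy":-0.000,"wz":0.043}
{"dx":-2.38,"dy":2.04,"dz":0.01,"wx":0.000,"wy":-0.000,"wz":0.043}
{"dx":-2.29,"dy":2.14,"dz":0.01,"wx":0.000,"wy":-0.000,"wz":0.043}
{"dx":-2.19,"dy":2.24,"dz":0.01,"wx":0.000,"wy":-0.000,"wz":0.043}
{"dx":-2.09,"dy":2.33,"dz":0.01,"wx":0.000,"wy":-0.000,"wz":0.043}
{"dx":-1.99,"dy":2.42,"dz":0.01,"wx":0.000,"wy":-0.000,"wz":0.043}
{"dx":-1.88,"dy":2.50,"dz":0.01,"wx":0.000,"wy":-0.000,"wz":0.043}
{"dx":-1.77,"dy":2.58,"dz":0.01,"wx":0.000,"wy":-0.000,"wz":0.043}
-- [ 0.599 -0.279  0.205] -0.53
```

Emit:
send_rows([
  {"dx": -2.5, "dy": 1.9, "dz": 0, "wx": 0, "wy": 0, "wz": 0.043},
  {"dx": -2.4, "dy": 2.0, "dz": 0, "wx": 0, "wy": 0, "wz": 0.043},
  {"dx": -2.3, "dy": 2.1, "dz": 0, "wx": 0, "wy": 0, "wz": 0.043},
  {"dx": -2.2, "dy": 2.2, "dz": 0, "wx": 0, "wy": 0, "wz": 0.043},
  {"dx": -2.1, "dy": 2.3, "dz": 0, "wx": 0, "wy": 0, "wz": 0.043},
])

```text
clock: 6.52
tool_pos: [0.5538, -0.1959, 0.2053]
orientation: [0.833, 0.553, -0.0, -0.0]
ft_force: [-0.2, -0.3, -4.8]
opening: 0.0079
gripper_force: 40.0
```

Emit:
send_rows([
  {"dx": -2.0, "dy": 2.4, "dz": 0, "wx": 0, "wy": 0, "wz": 0.043},
  {"dx": -1.9, "dy": 2.5, "dz": 0, "wx": 0, "wy": 0, "wz": 0.043},
  {"dx": -1.2, "dy": 1.6, "dz": 0, "wx": 0, "wy": 0, "wz": 0.043},
  {"dx": -0.6, "dy": 1.0, "dz": 0, "wx": 0, "wy": 0, "wz": 0},
  {"dx": 0, "dy": 0, "dz": 0, "wx": 0, "wy": 0, "wz": 0},
])

```text
clock: 7.15
tool_pos: [0.5966, -0.279, 0.2052]
orientation: [0.867, 0.499, -0.0, -0.0]
ft_force: [-0.0, -0.4, -5.9]
opening: 0.0077
gripper_force: 40.0
```

```bash
python3 - <<'E'
from h import *
plan([(.599,-.279,.145,-.53,3)])
cv2.imwrite("pics/tray1.png",ctrl.camera("top")[:,:,::-1])
# sharper tray centre from first pictures: lines through rim corners
T,S=model("top"),model("scene")
for n,m,lo in(("top",T,(350,560,130,260)),("scene",S,(75,215,205,315))):
    g=cv2.cvtColor(cv2.imread(f"pics/{n}0.png"),cv2.COLOR_BGR2HSV)
    k=((g[...,1]>100)&(g[...,0]<22)).astype(np.uint8);z=np.zeros_like(k);a,b,c,d=lo;z[c:d,a:b]=k[c:d,a:b]
    pts=np.argwhere(z)[:,::-1];h=cv2.convexHull(pts.astype(np.int32))
    q=cv2.minEnclosingTriangle(h) and cv2.approxPolyDP(h,5,True)[:,0]
    w=np.array([plane(m,p,.02)[:2] for p in h[:,0]],np.float32);r=cv2.minAreaRect((w*1000).reshape(-1,1,2))
    print(n,r)
E
```

```text
at [ 0.5966 -0.279   0.2052] yaw -0.526 t 7.15
{"dx":0.04,"dy":0.07,"dz":2.01,"wx":-0.000,"wy":-0.000,"wz":0.001}
{"dx":0.04,"dy":0.07,"dz":2.01,"wx":-0.000,"wy":-0.000,"wz":0.001}
{"dx":0.04,"dy":0.07,"dz":2.01,"wx":-0.000,"wy":-0.000,"wz":0.001}
-- [ 0.599 -0.279  0.145] -0.53
top ((597.3431396484375, -277.72637939453125), (229.83624267578125, 234.55117797851562), 59.03716278076172)
scene ((604.7879638671875, -276.7309265136719), (238.80909729003906, 235.2012939453125), 59.0848388671875)
```

View pics/tray1.png

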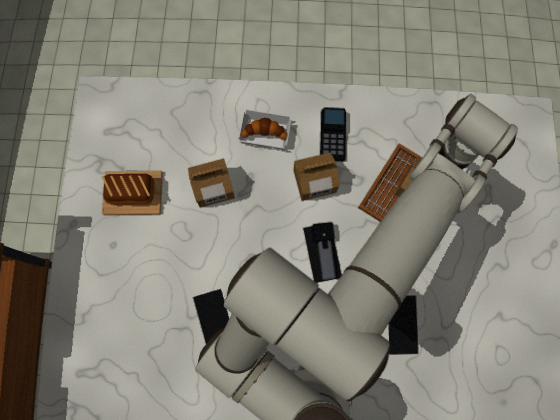

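The tray view shows the arm over the tray, with the other boxes undisturbed. Lowering gently.

Emit:
send_rows([
  {"dx": 0.1, "dy": 0.2, "dz": 2.0, "wx": 0, "wy": 0, "wz": 0},
  {"dx": 0, "dy": 0, "dz": 2.0, "wx": 0, "wy": 0, "wz": 0},
  {"dx": 0, "dy": 0, "dz": 1.5, "wx": 0, "wy": 0, "wz": 0},
  {"dx": 0, "dy": 0, "dz": 0.6, "wx": 0, "wy": 0, "wz": 0},
  {"dx": 0, "dy": 0, "dz": 0, "wx": 0, "wy": 0, "wz": 0},
])

```text
clock: 7.82
tool_pos: [0.5986, -0.2788, 0.144]
orientation: [0.867, 0.499, -0.0, -0.0]
ft_force: [-0.1, -0.6, -6.1]
opening: 0.0076
gripper_force: 40.0
```

Emit:
send_rows([
  {"dx": 0, "dy": 0, "dz": 0.25, "wx": 0, "wy": 0, "wz": 0},
  {"dx": 0, "dy": 0, "dz": 0.2, "wx": 0, "wy": 0, "wz": 0},
  {"dx": 0, "dy": 0, "dz": 0.2, "wx": 0, "wy": 0, "wz": 0},
  {"dx": 0, "dy": 0, "dz": 0, "wx": 0, "wy": 0, "wz": 0},
])

```text
clock: 8.32
tool_pos: [0.5987, -0.2789, 0.1379]
orientation: [0.867, 0.499, -0.0, -0.0]
ft_force: [-0.6, 0.7, -5.4]
opening: 0.0078
gripper_force: 40.0
```

Emit:
send_rows([
  {"dx": 0, "dy": 0, "dz": 0.1, "wx": 0, "wy": 0, "wz": 0},
  {"dx": 0, "dy": 0, "dz": 0.1, "wx": 0, "wy": 0, "wz": 0},
  {"dx": 0, "dy": 0, "dz": 0, "wx": 0, "wy": 0, "wz": 0},
])

```text
clock: 8.7
tool_pos: [0.599, -0.2792, 0.1372]
orientation: [0.867, 0.499, 0.0, 0.0]
ft_force: [-3.2, 1.9, 2.3]
opening: 0.0075
gripper_force: 40.0
```

Emit:
send_rows([
  {"dx": 0, "dy": 0, "dz": 0, "wx": 0, "wy": 0, "wz": 0},
  {"dx": 0, "dy": 0, "dz": 0, "wx": 0, "wy": 0, "wz": 0},
  {"dx": 0, "dy": 0, "dz": 0, "wx": 0, "wy": 0, "wz": 0},
  {"dx": 0, "dy": 0, "dz": 0, "wx": 0, "wy": 0, "wz": 0},
  {"dx": 0, "dy": 0, "dz": 0, "wx": 0, "wy": 0, "wz": 0},
], grip=-1)

```text
clock: 9.32
tool_pos: [0.5989, -0.2791, 0.1361]
orientation: [0.867, 0.499, 0.0, 0.0]
ft_force: [1.1, 0.3, -0.4]
opening: 0.056
gripper_force: 0.0
```

Emit:
send_rows([
  {"dx": 0, "dy": 0, "dz": -0.3, "wx": 0, "wy": 0, "wz": 0},
  {"dx": 0, "dy": 0, "dz": -1.0, "wx": 0, "wy": 0, "wz": 0},
  {"dx": 0, "dy": 0, "dz": -3.0, "wx": 0, "wy": 0, "wz": 0},
  {"dx": 0, "dy": 0, "dz": -3.5, "wx": 0, "wy": 0, "wz": 0},
  {"dx": 0, "dy": 0, "dz": -3.5, "wx": 0, "wy": 0, "wz": 0},
])

```text
clock: 9.95
tool_pos: [0.5989, -0.2791, 0.2511]
orientation: [0.867, 0.499, 0.0, 0.0]
ft_force: [0.3, -0.5, 0.5]
opening: 0.0917
gripper_force: 0.0
```

```bash
python3 - <<'E'
from h import *
plan([(.42,-.03,.25,1.77,14)])
E
```

```text
at [ 0.5989 -0.2791  0.2511] yaw -0.526 t 9.95
{"dx":0.90,"dy":-2.00,"dz":0.01,"wx":0.000,"wy":0.000,"wz":-0.164}
{"dx":1.21,"dy":-1.83,"dz":0.01,"wx":0.000,"wy":0.000,"wz":-0.164}
{"dx":1.49,"dy":-1.60,"dz":0.01,"wx":0.000,"wy":0.000,"wz":-0.164}
{"dx":1.73,"dy":-1.34,"dz":0.01,"wx":0.000,"wy":0.000,"wz":-0.164}
{"dx":1.93,"dy":-1.04,"dz":0.01,"wx":0.000,"wy":0.000,"wz":-0.164}
{"dx":2.07,"dy":-0.71,"dz":0.01,"wx":0.000,"wy":0.000,"wz":-0.164}
{"dx":2.16,"dy":-0.36,"dz":0.01,"wx":0.000,"wy":0.000,"wz":-0.164}
{"dx":2.19,"dy":-0.00,"dz":0.01,"wx":0.000,"wy":0.000,"wz":-0.164}
{"dx":2.16,"dy":0.36,"dz":0.01,"wx":0.000,"wy":0.000,"wz":-0.164}
{"dx":2.07,"dy":0.70,"dz":0.01,"wx":0.000,"wy":0.000,"wz":-0.164}
{"dx":1.93,"dy":1.03,"dz":0.01,"wx":0.000,"wy":0.000,"wz":-0.164}
{"dx":1.74,"dy":1.33,"dz":0.01,"wx":0.000,"wy":0.000,"wz":-0.164}
{"dx":1.50,"dy":1.60,"dz":0.01,"wx":0.000,"wy":0.000,"wz":-0.164}
{"dx":1.21,"dy":1.82,"dz":0.01,"wx":0.000,"wy":0.000,"wz":-0.164}
-- [ 0.42 -0.03  0.25] 1.77
```

Emit:
send_rows([
  {"dx": 0.9, "dy": -2.0, "dz": 0, "wx": 0, "wy": 0, "wz": -0.164},
  {"dx": 1.2, "dy": -1.8, "dz": 0, "wx": 0, "wy": 0, "wz": -0.164},
  {"dx": 1.5, "dy": -1.6, "dz": 0, "wx": 0, "wy": 0, "wz": -0.164},
  {"dx": 1.7, "dy": -1.3, "dz": 0, "wx": 0, "wy": 0, "wz": -0.164},
  {"dx": 1.9, "dy": -1.0, "dz": 0, "wx": 0, "wy": 0, "wz": -0.164},
])

```text
clock: 10.58
tool_pos: [0.5357, -0.1903, 0.2501]
orientation: [0.594, 0.805, 0.0, 0.001]
ft_force: [-0.5, -0.3, 0.2]
opening: 0.0917
gripper_force: 0.0
```

Emit:
send_rows([
  {"dx": 2.1, "dy": -0.7, "dz": 0, "wx": 0, "wy": 0, "wz": -0.164},
  {"dx": 2.2, "dy": -0.4, "dz": 0, "wx": 0, "wy": 0, "wz": -0.164},
  {"dx": 2.2, "dy": 0, "dz": 0, "wx": 0, "wy": 0, "wz": -0.164},
  {"dx": 2.2, "dy": 0.4, "dz": 0, "wx": 0, "wy": 0, "wz": -0.164},
  {"dx": 2.1, "dy": 0.7, "dz": 0, "wx": 0, "wy": 0, "wz": -0.164},
])

```text
clock: 11.2
tool_pos: [0.4711, -0.1001, 0.2501]
orientation: [0.224, 0.975, -0.0, 0.001]
ft_force: [-0.4, 0.1, 0.0]
opening: 0.0916
gripper_force: 0.0
```

Emit:
send_rows([
  {"dx": 1.9, "dy": 1.0, "dz": 0, "wx": 0, "wy": 0, "wz": -0.164},
  {"dx": 1.7, "dy": 1.3, "dz": 0, "wx": 0, "wy": 0, "wz": -0.164},
  {"dx": 1.5, "dy": 1.6, "dz": 0, "wx": 0, "wy": 0, "wz": -0.164},
  {"dx": 1.2, "dy": 1.8, "dz": 0, "wx": 0, "wy": 0, "wz": -0.164},
  {"dx": 0, "dy": 0, "dz": 0, "wx": 0, "wy": 0, "wz": 0},
])

```text
clock: 11.82
tool_pos: [0.4206, -0.0299, 0.2501]
orientation: [-0.1, 0.995, -0.0, 0.001]
ft_force: [0.9, -0.5, 0.6]
opening: 0.0918
gripper_force: 0.0
```

```bash
python3 - <<'E'
from h import *
import json
o=ctrl.get_obs();im=ctrl.camera("wrist")[:,:,::-1];cv2.imwrite("pics/w2.png",im)
np.savez("w2.npz",orientation=o["orientation"],tool_pos=o["tool_pos"])
print(o["tool_pos"],yaw_of(o["orientation"]))
E
```

```text
[ 0.42062538 -0.02993146  0.25007606] 1.770157924777738
```

View pics/w2.png

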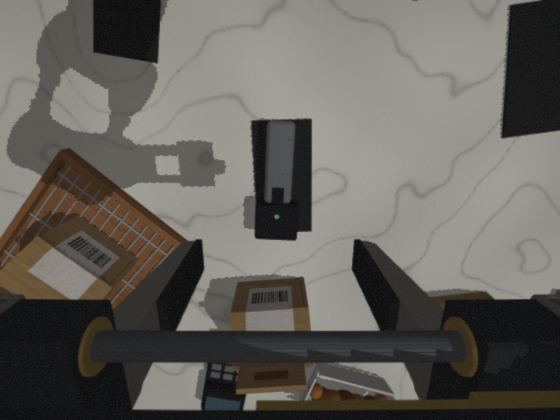

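The wrist view shows the scanner: grey handle from about (281,122) to (279,203), head down to (277,238), LED (277,216). The tray box at lower left has its barcode facing the robot. I'll measure the scanner.

```bash
cat > sc.py <<'E'
from h import *
o=np.load("w2.npz");W=model("wrist",o);T=model("top");S=model("scene")
img={"top":cv2.imread("pics/top0.png"),"wrist":cv2.imread("pics/w2.png"),"scene":cv2.imread("pics/scene0.png")}
M={"top":T,"wrist":W,"scene":S}
win={"top":(300,345,220,285),"wrist":(245,318,112,245),"scene":(222,262,182,226)}
led={}
for n in img:
    a,b,c,d=win[n];p=img[n][c:d,a:b].astype(int);k=p[...,1]-(p[...,0]+p[...,2])/2
    w=np.clip(k-12,0,None);led[n]=np.array([(w.sum(0)*np.arange(b-a)).sum(),(w.sum(1)*np.arange(d-c)).sum()])/w.sum()+[a,c]
    print(n,"led",led[n],plane(M[n],led[n],.04))
print("led 3d tw",two(T,led["top"],W,led["wrist"]),"sw",two(S,led["scene"],W,led["wrist"]))
H={}
for n in("top","wrist"):
    a,b,c,d=win[n];g=cv2.cvtColor(img[n],cv2.COLOR_BGR2GRAY)[c:d,a:b]
    k=((g>45)&(g<115)).astype(np.uint8);k=cv2.morphologyEx(k,cv2.MORPH_OPEN,np.ones((3,3)))
    L=cv2.findContours(k,0,1)[0];ct=max(L,key=cv2.contourArea)
    pts=np.array([plane(M[n],q+[a,c],.034)[:2]*1000 for q in ct[:,0]],np.float32)
    r=cv2.minAreaRect(pts);print(n,"handle",r,np.round(cv2.boxPoints(r)).tolist());H[n]=cv2.minAreaRect(ct)[0]+np.array([a,c])
print("handle 3d",two(T,H["top"],W,H["wrist"]))
# head+pad dark silhouette in wrist at pad height
a,b,c,d=win["wrist"];g=cv2.cvtColor(img["wrist"],cv2.COLOR_BGR2GRAY)
for v in range(120,240,8): 
    row=np.where(g[v,240:325]<38)[0]+240; 
    gr=np.where((g[v,255:305]>48)&(g[v,255:305]<115))[0]+255
    print(v,row.min() if len(row) else None,row.max() if len(row) else None,gr.min() if len(gr) else 0,gr.max() if len(gr) else 0)
E
python3 sc.py
```

```text
top led [323.67669173 234.19924812] [ 0.47040788 -0.02235552  0.04      ]
wrist led [276.2374169  216.27350427] [ 0.4691164  -0.02224014  0.04      ]
scene led [240.47863248 212.4017094 ] [ 0.46719784 -0.02328347  0.04      ]
led 3d tw (array([ 0.47076416, -0.02234079,  0.03629049]), np.float64(0.0009746971850164568)) sw (array([ 0.46862739, -0.02272721,  0.04156141]), np.float64(0.0007849246815956848))
top handle ((400.5978698730469, -30.909503936767578), (102.26132202148438, 33.93252944946289), 8.965056419372559) [[347.0, -22.0], [353.0, -56.0], [454.0, -40.0], [448.0, -6.0]]
wrist handle ((398.6433410644531, -32.646732330322266), (105.90286254882812, 34.922969818115234), 8.75860595703125) [[344.0, -23.0], [349.0, -58.0], [454.0, -42.0], [448.0, -7.0]]
handle 3d (array([ 0.40117083, -0.03258787,  0.01535995]), np.float64(0.003604116937356307))
120 290 310 255 286
128 252 310 267 294
136 253 310 267 294
144 253 310 267 293
152 254 310 267 293
160 255 310 266 292
168 255 310 266 292
176 255 310 266 291
184 255 310 265 291
192 256 310 255 290
200 256 310 255 289
208 256 309 255 255
216 256 309 274 279
224 255 310 0 0
232 256 295 297 297
```

Emit:
send_rows([
  {"dx": -0.2, "dy": 0.15, "dz": 3.0, "wx": 0, "wy": 0, "wz": 0.045},
  {"dx": 0, "dy": 0, "dz": 5.0, "wx": 0, "wy": 0, "wz": 0},
  {"dx": 0, "dy": 0, "dz": 5.0, "wx": 0, "wy": 0, "wz": 0},
  {"dx": 0, "dy": 0, "dz": 5.0, "wx": 0, "wy": 0, "wz": 0},
  {"dx": 0, "dy": 0, "dz": 2.0, "wx": 0, "wy": 0, "wz": 0},
])

```text
clock: 12.5
tool_pos: [0.4207, -0.0287, 0.0464]
orientation: [-0.075, 0.997, 0.001, -0.002]
ft_force: [-0.6, 0.4, 0.5]
opening: 0.0916
gripper_force: 0.0
```

Emit:
send_rows([
  {"dx": 0, "dy": 0, "dz": 2.0, "wx": 0, "wy": 0, "wz": 0},
  {"dx": 0, "dy": 0, "dz": 1.5, "wx": 0, "wy": 0, "wz": 0},
  {"dx": 0, "dy": 0, "dz": 0.5, "wx": 0, "wy": 0, "wz": 0},
  {"dx": 0, "dy": 0, "dz": 0, "wx": 0, "wy": 0, "wz": 0},
  {"dx": 0, "dy": 0, "dz": 0, "wx": 0, "wy": 0, "wz": 0},
])

```text
clock: 13.12
tool_pos: [0.4231, -0.0289, 0.0098]
orientation: [-0.077, 0.997, -0.0, 0.001]
ft_force: [-0.4, -0.2, -0.4]
opening: 0.092
gripper_force: 0.0
```

Emit:
send_rows([
  {"dx": 0, "dy": 0, "dz": 0.15, "wx": 0, "wy": 0, "wz": 0},
  {"dx": 0, "dy": 0, "dz": 0, "wx": 0, "wy": 0, "wz": 0},
  {"dx": 0, "dy": 0, "dz": 0, "wx": 0, "wy": 0, "wz": 0},
  {"dx": 0, "dy": 0, "dz": 0, "wx": 0, "wy": 0, "wz": 0},
  {"dx": 0, "dy": 0, "dz": 0, "wx": 0, "wy": 0, "wz": 0},
], grip=1, newtons=25)

```text
clock: 13.75
tool_pos: [0.4223, -0.0286, 0.0076]
orientation: [-0.077, 0.997, -0.0, 0.0]
ft_force: [-0.5, 0.6, -0.8]
opening: 0.0439
gripper_force: 0.0
```

Emit:
send_rows([
  {"dx": 0, "dy": 0, "dz": 0, "wx": 0, "wy": 0, "wz": 0},
  {"dx": 0, "dy": 0, "dz": 0, "wx": 0, "wy": 0, "wz": 0},
  {"dx": 0, "dy": 0, "dz": 0, "wx": 0, "wy": 0, "wz": 0},
  {"dx": 0, "dy": 0, "dz": 0, "wx": 0, "wy": 0, "wz": 0},
])

```text
clock: 14.25
tool_pos: [0.4224, -0.0286, 0.0076]
orientation: [-0.077, 0.997, -0.0, 0.0]
ft_force: [0.5, -0.1, 0.9]
opening: 0.0363
gripper_force: 25.0
```

```bash
python3 - <<'E'
from h import *
# box label on the tray from the w2 wrist view + top view of the same moment not available: check box pose with wrist barcode
o=np.load("w2.npz");W=model("wrist",o)
im=cv2.imread("pics/w2.png");g=cv2.cvtColor(im,cv2.COLOR_BGR2GRAY)
c=np.array([.599,-.279]);y=-.526;f=np.array([np.cos(y),np.sin(y)]);l=np.array([-f[1],f[0]])
for h,s in((.012+.046+.013,-.025),(.071,.025),(.045,-.025),(.045,.025)): print("bar corner",proj(W,[*(c-.048*f+s*l),h]))
cv2.imwrite("pics/barc.png",cv2.resize(im[190:310,0:160],None,fx=5,fy=5,interpolation=cv2.INTER_CUBIC))
plan([(.423,-.029,.09,1.725,3)])
E
```

```text
bar corner [ 66.17086957 242.33076384]
bar corner [100.14471389 266.05137842]
bar corner [ 78.95855299 234.34860988]
bar corner [110.65893192 256.84176472]
at [ 0.4224 -0.0286  0.0076] yaw 1.725 t 14.25
{"dx":-0.02,"dy":-0.02,"dz":-2.75,"wx":-0.000,"wy":0.000,"wz":0.000}
{"dx":-0.02,"dy":-0.02,"dz":-2.75,"wx":-0.000,"wy":0.000,"wz":0.000}
{"dx":-0.02,"dy":-0.01,"dz":-2.75,"wx":-0.000,"wy":0.000,"wz":0.000}
-- [ 0.423 -0.029  0.09 ] 1.725
```

View pics/barc.png

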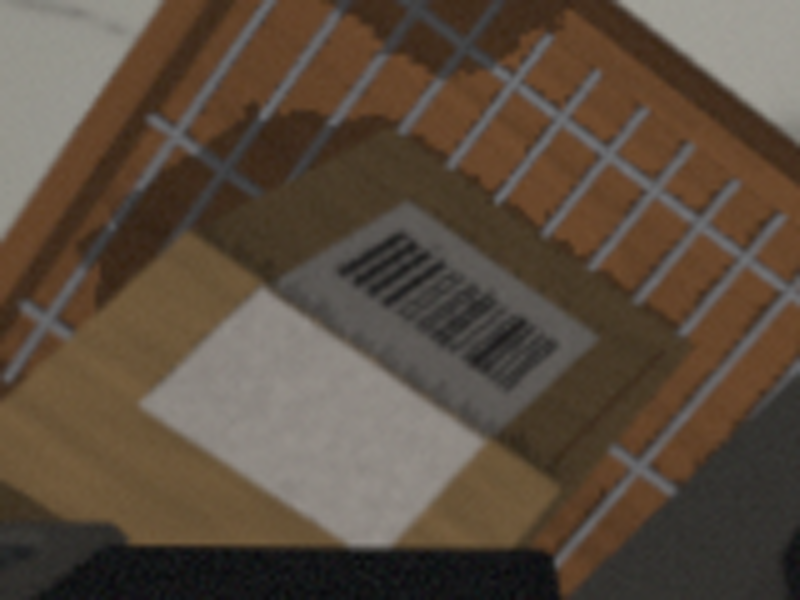

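Barcode corners come out at (68,245), (81,237), (111,259) and (103,268), within 2-3 px of the prediction. Computing the scan pose.

```bash
python3 - <<'E'
from h import *
o=np.load("w2.npz");W=model("wrist",o)
L=plane(W,(90.75,252.05),.058);y=-.526;f=np.array([np.cos(y),np.sin(y)])
c=np.array([.599,-.279]);L2=c-.048*f;print(L,L2)
b=(L[:2]+L2)/2
a=plane(W,(74.5,240.8),.058);d=plane(W,(107,263.3),.058);v=d-a;print("bar yaw",np.arctan2(v[1],v[0])-np.pi/2,np.linalg.norm(v))
g=b-.16*f;print(g)
plan([(.423,-.029,.08,1.725,3),(g[0],g[1],.08,y+np.pi/2,7),(g[0],g[1],.0436,y+np.pi/2,2)])
E
```

```text
[ 0.56027702 -0.25300863  0.058     ] [ 0.55748853 -0.25490025]
bar yaw -0.5171012601396165 0.04944555074845931
[ 0.42051121 -0.17362195]
at [ 0.4224 -0.0286  0.0076] yaw 1.725 t 14.25
{"dx":-0.02,"dy":-0.02,"dz":-2.41,"wx":-0.000,"wy":0.000,"wz":0.000}
{"dx":-0.02,"dy":-0.02,"dz":-2.41,"wx":-0.000,"wy":0.000,"wz":0.000}
{"dx":-0.02,"dy":-0.01,"dz":-2.41,"wx":-0.000,"wy":0.000,"wz":0.000}
-- [ 0.423 -0.029  0.08 ] 1.725
{"dx":0.35,"dy":-2.04,"dz":0.00,"wx":0.000,"wy":0.000,"wz":0.097}
{"dx":0.15,"dy":-2.06,"dz":0.00,"wx":0.000,"wy":0.000,"wz":0.097}
{"dx":-0.05,"dy":-2.07,"dz":0.00,"wx":0.000,"wy":0.000,"wz":0.097}
{"dx":-0.25,"dy":-2.05,"dz":0.00,"wx":0.000,"wy":0.000,"wz":0.097}
{"dx":-0.45,"dy":-2.02,"dz":0.00,"wx":0.000,"wy":0.000,"wz":0.097}
{"dx":-0.64,"dy":-1.97,"dz":0.00,"wx":0.000,"wy":0.000,"wz":0.097}
{"dx":-0.83,"dy":-1.89,"dz":0.00,"wx":0.000,"wy":0.000,"wz":0.097}
-- [ 0.421 -0.174  0.08 ] 1.045
{"dx":0.00,"dy":0.00,"dz":1.82,"wx":0.000,"wy":0.000,"wz":0.000}
{"dx":0.00,"dy":0.00,"dz":1.82,"wx":0.000,"wy":0.000,"wz":0.000}
-- [ 0.421 -0.174  0.044] 1.045
```

```bash
python3 - <<'E'
from h import *
plan([(.4224,-.0286,.0136,1.725,1),(.375,-.10,.0136,1.34,4),(.375,-.14,.0436,1.045,2),(.4205,-.1736,.0436,1.045,2)])
E
```

```text
at [ 0.4224 -0.0286  0.0076] yaw 1.725 t 14.25
{"dx":-0.01,"dy":0.00,"dz":-0.60,"wx":-0.000,"wy":0.000,"wz":0.000}
-- [ 0.422 -0.029  0.014] 1.725
{"dx":1.45,"dy":-1.58,"dz":0.00,"wx":0.000,"wy":0.000,"wz":0.096}
{"dx":1.29,"dy":-1.71,"dz":0.00,"wx":0.000,"wy":0.000,"wz":0.096}
{"dx":1.12,"dy":-1.83,"dz":0.00,"wx":0.000,"wy":0.000,"wz":0.096}
{"dx":0.93,"dy":-1.93,"dz":0.00,"wx":0.000,"wy":0.000,"wz":0.096}
-- [ 0.375 -0.1    0.014] 1.34
{"dx":-0.46,"dy":-1.95,"dz":-1.50,"wx":0.000,"wy":0.000,"wz":0.148}
{"dx":-0.74,"dy":-1.86,"dz":-1.50,"wx":0.000,"wy":0.000,"wz":0.148}
-- [ 0.375 -0.14   0.044] 1.045
{"dx":-2.81,"dy":-0.31,"dz":0.00,"wx":0.000,"wy":0.000,"wz":0.000}
{"dx":-2.81,"dy":-0.31,"dz":0.00,"wx":0.000,"wy":0.000,"wz":0.000}
-- [ 0.42  -0.174  0.044] 1.045
```

Emit:
send_rows([
  {"dx": 0, "dy": 0, "dz": -0.6, "wx": 0, "wy": 0, "wz": 0},
  {"dx": 0, "dy": 0, "dz": 0, "wx": 0, "wy": 0, "wz": 0},
])

```text
clock: 14.5
tool_pos: [0.4227, -0.0287, 0.014]
orientation: [-0.077, 0.997, -0.0, 0.0]
ft_force: [-0.9, 0.6, -0.3]
opening: 0.0358
gripper_force: 25.0
```

Emit:
send_rows([
  {"dx": 1.4, "dy": -1.6, "dz": 0, "wx": 0, "wy": 0, "wz": 0.096},
  {"dx": 1.3, "dy": -1.7, "dz": 0, "wx": 0, "wy": 0, "wz": 0.096},
  {"dx": 1.1, "dy": -1.8, "dz": 0, "wx": 0, "wy": 0, "wz": 0.096},
  {"dx": 0.9, "dy": -1.9, "dz": 0, "wx": 0, "wy": 0, "wz": 0.096},
])

```text
clock: 15.0
tool_pos: [0.3754, -0.1, 0.0136]
orientation: [0.116, 0.993, -0.0, 0.0]
ft_force: [0.6, 0.2, -2.0]
opening: 0.036
gripper_force: 25.0
```

Emit:
send_rows([
  {"dx": -0.5, "dy": -2.0, "dz": -1.5, "wx": 0, "wy": 0, "wz": 0.148},
  {"dx": -0.7, "dy": -1.9, "dz": -1.5, "wx": 0, "wy": 0, "wz": 0.148},
  {"dx": 0, "dy": 0, "dz": 0, "wx": 0, "wy": 0, "wz": 0},
])

```text
clock: 15.38
tool_pos: [0.3767, -0.1419, 0.0447]
orientation: [0.26, 0.966, -0.001, 0.002]
ft_force: [0.3, 1.4, -1.2]
opening: 0.036
gripper_force: 25.0
```

```bash
python3 - <<'E'
from h import *
plan([(.4205,-.1736,.0436,1.045,3)])
o=ctrl.get_obs();cv2.imwrite("pics/w3.png",ctrl.camera("wrist")[:,:,::-1])
np.savez("w3.npz",orientation=o["orientation"],tool_pos=o["tool_pos"])
cv2.imwrite("pics/s3.png",ctrl.camera("scene")[:,:,::-1][100:320,60:360])
E
```

```text
at [ 0.3767 -0.1419  0.0447] yaw 1.045 t 15.375
{"dx":-1.79,"dy":-0.18,"dz":0.04,"wx":-0.000,"wy":0.001,"wz":-0.000}
{"dx":-1.79,"dy":-0.18,"dz":0.04,"wx":-0.000,"wy":0.001,"wz":-0.000}
{"dx":-1.79,"dy":-0.18,"dz":0.04,"wx":-0.000,"wy":0.001,"wz":-0.000}
-- [ 0.42  -0.174  0.044] 1.045
```

View pics/w3.png

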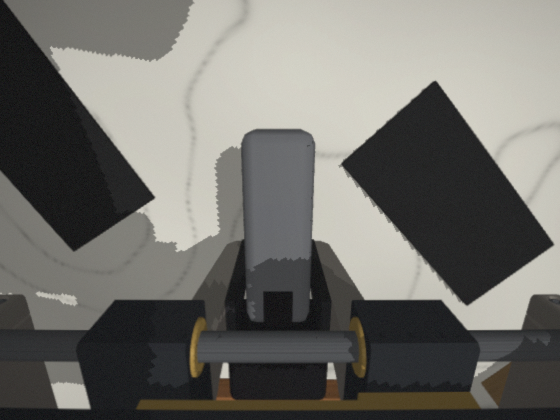

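The wrist view shows the scanner held straight, its handle centred at (278,130-320); the empty pad is at right. Moving to the scan pose, with a quick pitch check.

Emit:
send_rows([
  {"dx": -1.8, "dy": -0.2, "dz": 0.1, "wx": 0, "wy": 0, "wz": 0},
  {"dx": -1.8, "dy": -0.2, "dz": 0, "wx": 0, "wy": 0, "wz": 0},
  {"dx": -1.8, "dy": -0.15, "dz": 0, "wx": 0, "wy": 0, "wz": 0},
  {"dx": 0, "dy": 0, "dz": 0, "wx": 0, "wy": 0, "wz": 0},
  {"dx": 0, "dy": 0, "dz": 0, "wx": 0, "wy": 0, "wz": 0},
])

```text
clock: 16.1
tool_pos: [0.4185, -0.1708, 0.0417]
orientation: [0.259, 0.966, 0.0, -0.001]
ft_force: [-0.4, -0.6, -1.1]
opening: 0.0356
gripper_force: 25.0
```

```bash
python3 - <<'E'
from h import *
W=model("wrist",np.load("w3.npz"));p=np.load("w3.npz")["tool_pos"];M=R.from_quat(np.load("w3.npz")["orientation"]).as_matrix()
for x,y,z in((.077,0,-.0264),(.077,0,-.0264+.004),(.077,.018,-.0264),(.077,-.018,-.0264)): print(proj(W,p+M@[x,y,z]))
o=ctrl.get_obs();M=R.from_quat(o["orientation"]).as_matrix();w=o["tool_pos"]+M@[-.08,0,-.0144];b=-M[:,0]
L=np.array([.559,-.254,.058]);n=np.array([-np.cos(-.522),-np.sin(-.522),0])
t=((L-w)@n)/(b@n);h=w+b*t;print("window",w,"dist",t,"miss",h-L,"beam dz",b[2])
E
```

```text
[277.01800495 127.3991763 ]
[277.04099126 126.96965965]
[316.2329078 127.3899846]
[237.81370746 127.44659623]
window [ 0.48781427 -0.21091327  0.05592487] dist 0.08318961413991645 miss [ 0.00083276  0.00144772 -0.00228082] beam dz -0.0024725477280517164
```

```bash
python3 - <<'E'
from h import *
g=cv2.GaussianBlur(cv2.cvtColor(cv2.imread("pics/w3.png"),cv2.COLOR_BGR2GRAY),(3,3),0).astype(int)
W=ctrl.camera_model("wrist");W["extrinsics"]=W["tool_from_camera"]
for v in(145,160,180,200,220,235):
    d=np.gradient(g[v].astype(float));l=225+np.argmax(abs(d[225:262]));r=296+np.argmax(abs(d[296:335]))
    for z in(-.0264,):
        P=[plane(W,(u,v),z) for u in(l,r)]
        print(v,l,r,np.round(P[0]*1000,1),np.round(P[1]*1000,1),"w",round((P[1]-P[0])[1]*1000,1))
W2=model("wrist",np.load("w2.npz"))
print("w2 widths",[round(np.linalg.norm(plane(W2,(a,v),.034)-plane(W2,(b,v),.034))*1000,1) for v,a,b in((128,266.5,294.5),(160,265.5,292.5),(184,264.5,291.5))])
print([g[v,235:250].tolist() for v in (160,)])
E
```

```text
145 241 315 [ 69.  -16.8 -26.4] [ 69.   17.7 -26.4] w 34.5
160 241 314 [ 62.  -17.1 -26.4] [ 62.   17.5 -26.4] w 34.6
180 242 314 [ 52.4 -16.9 -26.4] [ 52.3  17.8 -26.4] w 34.7
200 242 313 [ 42.3 -17.3 -26.4] [ 42.3  17.7 -26.4] w 35.0
220 243 312 [ 31.9 -17.2 -26.4] [ 31.8  17.5 -26.4] w 34.7
235 244 312 [ 23.7 -16.9 -26.4] [ 23.7  17.8 -26.4] w 34.7
w2 widths [np.float64(34.5), np.float64(34.3), np.float64(35.1)]
[[125, 124, 124, 125, 124, 117, 97, 77, 73, 78, 82, 86, 89, 92, 96]]
```

The scanner is level and where expected. Small trim, then hold.

Emit:
send_rows([
  {"dx": -0.2, "dy": -0.1, "dz": -0.2, "wx": 0, "wy": 0, "wz": 0},
  {"dx": 0, "dy": 0, "dz": 0, "wx": 0, "wy": 0, "wz": 0},
  {"dx": 0, "dy": 0, "dz": 0, "wx": 0, "wy": 0, "wz": 0},
  {"dx": 0, "dy": 0, "dz": 0, "wx": 0, "wy": 0, "wz": 0},
  {"dx": 0, "dy": 0, "dz": 0, "wx": 0, "wy": 0, "wz": 0},
])

```text
clock: 16.73
tool_pos: [0.4208, -0.1741, 0.0446]
orientation: [0.26, 0.966, 0.0, -0.0]
ft_force: [0.4, 0.8, -2.7]
opening: 0.0355
gripper_force: 25.0
```

Emit:
send_rows([
  {"dx": 0, "dy": 0, "dz": 0, "wx": 0, "wy": 0, "wz": 0},
  {"dx": 0, "dy": 0, "dz": 0, "wx": 0, "wy": 0, "wz": 0},
  {"dx": 0, "dy": 0, "dz": 0, "wx": 0, "wy": 0, "wz": 0},
  {"dx": 0, "dy": 0, "dz": 0, "wx": 0, "wy": 0, "wz": 0},
  {"dx": 0, "dy": 0, "dz": 0, "wx": 0, "wy": 0, "wz": 0},
])

```text
clock: 17.35
tool_pos: [0.4208, -0.1741, 0.0446]
orientation: [0.26, 0.966, -0.0, -0.0]
ft_force: [-0.2, -0.5, -1.8]
opening: 0.0359
gripper_force: 25.0
```

Emit:
send_rows([
  {"dx": 0, "dy": 0, "dz": 0, "wx": 0, "wy": 0, "wz": 0},
  {"dx": 0, "dy": 0, "dz": 0, "wx": 0, "wy": 0, "wz": 0},
  {"dx": 0, "dy": 0, "dz": 0, "wx": 0, "wy": 0, "wz": 0},
  {"dx": 0, "dy": 0, "dz": 0, "wx": 0, "wy": 0, "wz": 0},
  {"dx": 0, "dy": 0, "dz": 0, "wx": 0, "wy": 0, "wz": 0},
])

```text
clock: 17.98
tool_pos: [0.4208, -0.1741, 0.0446]
orientation: [0.26, 0.966, -0.0, 0.0]
ft_force: [-0.0, 0.4, -0.6]
opening: 0.036
gripper_force: 25.0
```

```bash
python3 - <<'E'
from h import *
o=ctrl.get_obs();M=R.from_quat(o["orientation"]).as_matrix();w=o["tool_pos"]+M@[-.08,0,-.0144];b=-M[:,0]
L=np.array([.559,-.254,.058]);n=np.array([-np.cos(-.522),-np.sin(-.522),0])
t=((L-w)@n)/(b@n);print("dist",t,"miss",w+b*t-L)
plan([(.375,-.14,.0436,1.045,2),(.375,-.1,.0176,1.34,3),(.4224,-.0286,.0136,1.725,5)])
E
```

```text
dist 0.07962528068159308 miss [-0.00012108 -0.0002105   0.00101714]
at [ 0.4208 -0.1741  0.0446] yaw 1.045 t 17.975
{"dx":2.84,"dy":0.33,"dz":0.05,"wx":-0.000,"wy":0.000,"wz":0.000}
{"dx":2.84,"dy":0.33,"dz":0.05,"wx":-0.000,"wy":0.000,"wz":0.000}
-- [ 0.375 -0.14   0.044] 1.045
{"dx":0.67,"dy":1.15,"dz":0.87,"wx":0.000,"wy":0.000,"wz":-0.098}
{"dx":0.55,"dy":1.21,"dz":0.87,"wx":0.000,"wy":0.000,"wz":-0.098}
{"dx":0.43,"dy":1.26,"dz":0.87,"wx":0.000,"wy":0.000,"wz":-0.098}
-- [ 0.375 -0.1    0.018] 1.34
{"dx":-0.60,"dy":1.61,"dz":0.08,"wx":0.000,"wy":0.000,"wz":-0.077}
{"dx":-0.72,"dy":1.56,"dz":0.08,"wx":0.000,"wy":0.000,"wz":-0.077}
{"dx":-0.84,"dy":1.50,"dz":0.08,"wx":0.000,"wy":0.000,"wz":-0.077}
{"dx":-0.95,"dy":1.43,"dz":0.08,"wx":0.000,"wy":0.000,"wz":-0.077}
{"dx":-1.06,"dy":1.35,"dz":0.08,"wx":0.000,"wy":0.000,"wz":-0.077}
-- [ 0.422 -0.029  0.014] 1.725
```

Emit:
send_rows([
  {"dx": 2.8, "dy": 0.3, "dz": 0, "wx": 0, "wy": 0, "wz": 0},
  {"dx": 2.8, "dy": 0.3, "dz": 0.1, "wx": 0, "wy": 0, "wz": 0},
  {"dx": 0.7, "dy": 1.2, "dz": 0.8, "wx": 0, "wy": 0, "wz": -0.098},
  {"dx": 0.5, "dy": 1.2, "dz": 0.8, "wx": 0, "wy": 0, "wz": -0.098},
  {"dx": 0.4, "dy": 1.3, "dz": 0.8, "wx": 0, "wy": 0, "wz": -0.098},
])

```text
clock: 18.6
tool_pos: [0.3763, -0.1, 0.0195]
orientation: [0.114, 0.993, -0.0, 0.0]
ft_force: [0.1, 0.2, -2.3]
opening: 0.036
gripper_force: 25.0
```

```bash
python3 - <<'E'
from h import *
W=model("wrist",np.load("w3.npz"))
g=cv2.cvtColor(cv2.imread("pics/w3.png"),cv2.COLOR_BGR2GRAY);k=(g<60).astype(np.uint8);k[:,:335]=0;k[300:]=0
ct=max(cv2.findContours(k,0,1)[0],key=cv2.contourArea)
P=np.array([plane(W,q,.004)[:2]*1000 for q in ct[:,0]],np.float32);r=cv2.minAreaRect(P);print(r,np.round(cv2.boxPoints(r)).tolist())
plan([(.4224,-.0286,.0146,1.725,5)])
E
```

```text
((424.70648193359375, -22.557579040527344), (159.12196350097656, 78.95550537109375), 13.14218521118164) [[338.0, -2.0], [356.0, -79.0], [511.0, -43.0], [493.0, 34.0]]
at [ 0.3763 -0.1     0.0195] yaw 1.342 t 18.6
{"dx":-0.57,"dy":1.60,"dz":0.10,"wx":-0.000,"wy":0.000,"wz":-0.077}
{"dx":-0.69,"dy":1.55,"dz":0.10,"wx":-0.000,"wy":0.000,"wz":-0.077}
{"dx":-0.81,"dy":1.49,"dz":0.10,"wx":-0.000,"wy":0.000,"wz":-0.077}
{"dx":-0.92,"dy":1.43,"dz":0.10,"wx":-0.000,"wy":0.000,"wz":-0.077}
{"dx":-1.03,"dy":1.35,"dz":0.10,"wx":-0.000,"wy":0.000,"wz":-0.077}
-- [ 0.422 -0.029  0.015] 1.725
```

```bash
python3 - <<'E'
from h import *
plan([(.4225,-.0245,.0146,1.78,5),(.4225,-.0245,.0076,1.78,3)])
E
```

```text
at [ 0.3763 -0.1     0.0195] yaw 1.342 t 18.6
{"dx":-0.56,"dy":1.68,"dz":0.10,"wx":-0.000,"wy":0.000,"wz":-0.088}
{"dx":-0.70,"dy":1.63,"dz":0.10,"wx":-0.000,"wy":0.000,"wz":-0.088}
{"dx":-0.84,"dy":1.56,"dz":0.10,"wx":-0.000,"wy":0.000,"wz":-0.088}
{"dx":-0.97,"dy":1.48,"dz":0.10,"wx":-0.000,"wy":0.000,"wz":-0.088}
{"dx":-1.10,"dy":1.39,"dz":0.10,"wx":-0.000,"wy":0.000,"wz":-0.088}
-- [ 0.422 -0.024  0.015] 1.78
{"dx":0.00,"dy":0.00,"dz":0.23,"wx":0.000,"wy":0.000,"wz":0.000}
{"dx":0.00,"dy":0.00,"dz":0.23,"wx":0.000,"wy":0.000,"wz":0.000}
{"dx":0.00,"dy":0.00,"dz":0.23,"wx":0.000,"wy":0.000,"wz":0.000}
-- [ 0.422 -0.024  0.008] 1.78
```

Emit:
send_rows([
  {"dx": -0.6, "dy": 1.7, "dz": 0.1, "wx": 0, "wy": 0, "wz": -0.088},
  {"dx": -0.7, "dy": 1.6, "dz": 0.1, "wx": 0, "wy": 0, "wz": -0.088},
  {"dx": -0.8, "dy": 1.6, "dz": 0.1, "wx": 0, "wy": 0, "wz": -0.088},
  {"dx": -1.0, "dy": 1.5, "dz": 0.1, "wx": 0, "wy": 0, "wz": -0.088},
  {"dx": -1.1, "dy": 1.4, "dz": 0.1, "wx": 0, "wy": 0, "wz": -0.088},
])

```text
clock: 19.23
tool_pos: [0.4232, -0.0238, 0.0147]
orientation: [-0.105, 0.994, -0.0, 0.0]
ft_force: [0.7, 0.3, -2.0]
opening: 0.0357
gripper_force: 25.0
```

Emit:
send_rows([
  {"dx": 0, "dy": 0, "dz": 0.2, "wx": 0, "wy": 0, "wz": 0},
  {"dx": 0, "dy": 0, "dz": 0.2, "wx": 0, "wy": 0, "wz": 0},
  {"dx": 0, "dy": 0, "dz": 0.15, "wx": 0, "wy": 0, "wz": 0},
  {"dx": 0, "dy": 0, "dz": 0, "wx": 0, "wy": 0, "wz": 0},
  {"dx": 0, "dy": 0, "dz": 0, "wx": 0, "wy": 0, "wz": 0},
])

```text
clock: 19.85
tool_pos: [0.4228, -0.0245, 0.0092]
orientation: [-0.104, 0.995, -0.0, 0.0]
ft_force: [-0.3, -0.5, -1.1]
opening: 0.0358
gripper_force: 25.0
```

Emit:
send_rows([
  {"dx": 0, "dy": 0, "dz": 0.1, "wx": 0, "wy": 0, "wz": 0},
  {"dx": 0, "dy": 0, "dz": 0.07, "wx": 0, "wy": 0, "wz": 0},
  {"dx": 0, "dy": 0, "dz": 0, "wx": 0, "wy": 0, "wz": 0},
  {"dx": 0, "dy": 0, "dz": 0, "wx": 0, "wy": 0, "wz": 0},
])

```text
clock: 20.35
tool_pos: [0.4229, -0.0243, 0.0076]
orientation: [-0.104, 0.995, -0.0, -0.0]
ft_force: [-1.6, 0.2, 3.3]
opening: 0.036
gripper_force: 25.0
```

Emit:
send_rows([
  {"dx": 0, "dy": 0, "dz": 0, "wx": 0, "wy": 0, "wz": 0},
  {"dx": 0, "dy": 0, "dz": 0, "wx": 0, "wy": 0, "wz": 0},
  {"dx": 0, "dy": 0, "dz": 0, "wx": 0, "wy": 0, "wz": 0},
  {"dx": 0, "dy": 0, "dz": 0, "wx": 0, "wy": 0, "wz": 0},
  {"dx": 0, "dy": 0, "dz": 0, "wx": 0, "wy": 0, "wz": 0},
], grip=-1)

```text
clock: 20.98
tool_pos: [0.4229, -0.0243, 0.0074]
orientation: [-0.104, 0.995, -0.0, 0.0]
ft_force: [-1.3, -0.2, -0.0]
opening: 0.084
gripper_force: 0.0
```

Emit:
send_rows([
  {"dx": 0, "dy": 0, "dz": 0, "wx": 0, "wy": 0, "wz": 0},
  {"dx": 0, "dy": 0, "dz": -0.5, "wx": 0, "wy": 0, "wz": 0},
  {"dx": 0, "dy": 0, "dz": -3, "wx": 0, "wy": 0, "wz": 0},
  {"dx": 0, "dy": 0, "dz": -5, "wx": 0, "wy": 0, "wz": 0},
  {"dx": 0, "dy": 0, "dz": -5, "wx": 0, "wy": 0, "wz": 0},
])

```text
clock: 21.6
tool_pos: [0.4225, -0.0241, 0.144]
orientation: [-0.104, 0.995, 0.0, -0.0]
ft_force: [0.9, 0.5, -0.9]
opening: 0.0918
gripper_force: 0.0
```

Emit:
send_rows([
  {"dx": 0, "dy": 0, "dz": -5, "wx": 0, "wy": 0, "wz": 0},
  {"dx": 4, "dy": 0, "dz": -5, "wx": 0, "wy": 0, "wz": 0},
  {"dx": 3, "dy": 0, "dz": 0, "wx": 0, "wy": 0, "wz": 0},
  {"dx": 0, "dy": 0, "dz": 0, "wx": 0, "wy": 0, "wz": 0},
  {"dx": 0, "dy": 0, "dz": 0, "wx": 0, "wy": 0, "wz": 0},
])

```text
clock: 22.22
tool_pos: [0.3555, -0.0384, 0.2409]
orientation: [-0.104, 0.995, 0.0, 0.0]
ft_force: [-0.2, 0.1, -1.2]
opening: 0.0923
gripper_force: 0.0
```

```bash
python3 - <<'E'
from h import *
cv2.imwrite("pics/end.png",ctrl.camera("scene")[:,:,::-1])
E
```

```text
(no output)
```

View pics/end.png

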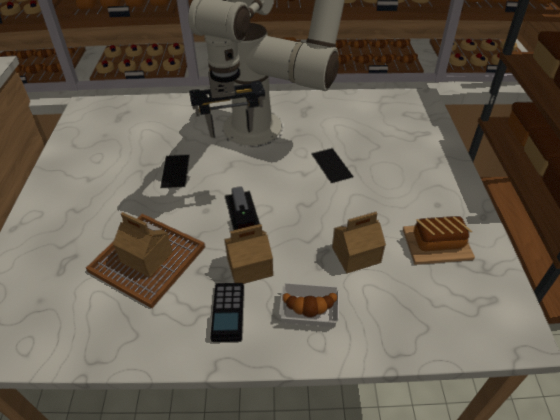

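The final picture shows the cake box mid-tray at (142,245), the scanner on its pad at (241,208), and both empty boxes and the other things undisturbed.

```bash
python3 -c "
from plant import ctrl
print(ctrl.finish_job())"
```

```text
the job is handed in; nothing more can be done
None
```

I handed the job in after about 22 s: the first box I lifted weighed about 5.5 N, so I took it as the cake box without weighing the other two; it stands mid-tray, its barcode was held square in the beam from 8 cm for over 1 s (no read signal to check), and the scanner is back on its pad.

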